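# Stack the blue parts tray on the tray of nuts

## Task

Pick up the empty blue parts tray by its wooden bar and stack it squarely on the yellow tray that holds the hex nuts, so that all four corner pins stand fully down in the yellow tray's corner sockets. Lower it in with the pins already in the sockets before you let go, do not drop it, and leave the red tray where it is.

Things in the scene. Friction and masses are not known exactly. Their poses are not given: they have to be found in the camera images.
- blue_tray: Empty blue steel tray to pick up, 200x140x70 mm, 0.6 kg. Origin: its centre at pin-tip level; x along the wooden grip bar, y across, z up. Bar: 192 long, 14 wide, z 50 to 68; tray floor under it z 28, side walls to z 47. Feet: 4 pins, 14 mm thick, tapered tips, 25 long, at x +-79.5, y +-49.5. Above each pin an open square socket, 36x36 mm inside, rim z 70, floor z 50. Same when turned half round.
- yellow_tray: Yellow steel tray with two hex nuts in it, standing loose on the table; shape, size, origin and axes as the blue tray. A tray fully stacked on it rests with its pin tips on the socket floors, so its origin is 50 mm above this one, bars parallel; each pin then has 11 mm of play to every side.
- red_tray: Red steel tray with a hex bolt in it, a bystander to leave alone; shape, size, origin and axes as the blue tray.

How it is judged (in metres and radians):
On the way, in this order (a step that is already met when the one before it is completed fails the run):
1. the blue tray is lifted clear of the table by the gripper (height (world z) of blue_tray above 0.03 m and contact force between the fingers and blue_tray above 0.5 N), for 0.1 s.
2. the pins of the blue tray are at least 5 mm into the yellow tray's sockets while the gripper still holds it (z of blue_tray in the frame of yellow_tray below 0.065 m and horizontal distance between blue_tray and yellow_tray below 0.025 m and contact force between the fingers and blue_tray above 0.5 N), for 0.1 s.
At the end, for the whole second after the job is handed in: The blue tray stands released and at rest on the yellow tray, 50 mm (+-4 mm) above it with all four pins in the sockets: centres within 18 mm, bars parallel within 0.25 rad, both trays level within 0.06 rad, the yellow tray standing on the table; the red tray within 20 mm of where it stood (z of blue_tray in the frame of yellow_tray between 0.046 and 0.054 m and horizontal distance between blue_tray and yellow_tray below 0.018 m and angle between the x axis of blue_tray and the x axis of yellow_tray, either way round below 0.25 rad and angle between each of blue_tray, yellow_tray's own z axis and vertical below 0.06 rad and height (world z) of yellow_tray below 0.006 m and linear speed of blue_tray below 0.02 m/s and distance of red_tray from where it was at the start of the episode below 0.02 m); the robot touches nothing.
It fails at once if the red tray is moved more than 20 mm or tipped (distance of red_tray from where it was at the start of the episode above 0.02 m or angle between red_tray's own z axis and vertical above 0.2 rad).
It also fails if it takes over 35 s, if anything falls off the work surface, if the arm or the gripper's body presses on something with over 40 N, if the wrist force passes 120 N, or if a joint passes its speed limit or range.

## Robot

A 6-joint arm with a two-finger parallel gripper is mounted at the origin on a cart in front of the work surface, level with it; the furniture and walls round the work are solid. World frame = base frame: x ahead of the robot, y to its left, z up, the work surface at z = 0. Lengths are in mm, angles in rad, forces in N, time in s.
With the tool pointing down it reaches from about 400 to 925 mm from the base axis. Payload 12.5 kg.
Tool frame: the origin (TCP) lies midway between the tips of the shut fingers; the grasp point (between the pads) lies 19 mm behind it; z points along the fingers, y is the line along which they close (so a half turn about z gives the same grasp; the last joint's range is limited). The gripper opens to 95 mm and grips with 3 to 60 N. Pads are 20 mm wide; open, the fingers measure 119 mm over their backs; the gripper's body (75 mm by 180 mm) begins 59 mm behind the grasp point.
Start: joints at [-1.228, 0.491, 1.559, -0, 1.092, -0.106], TCP at [271.202, -563.113, 214.661] pointing down, gripper open.
Joint ranges: [-3.1, 3.1], [-0.84, 2.19], [0.05, 2.79], [-1.13, 4.28], [0.06, 2.93], [-2.69, 2.69]. Speed limits (rad/s): [2.22, 2.22, 2.79, 3.14, 3.14, 3.14].

## Interface

Orientations are given as [roll, pitch, yaw] about the fixed x, y, z axes, in that order (R = Rz(yaw) Ry(pitch) Rx(roll)).
In Python, from cell import readout, eyes, env gives the robot as it stands.
- The arm moves only by the tool move_arm, never from a script. Its argument "plan" is a list of rows, each a list of 3 entries, a list of its own where there are three numbers: the turn, a rotation vector about the tool's x, y, z in degrees, then the shift along the tool's x, y, z in m, then the gripper command: -1 is shut, 1 is fully open, values between are in proportion. In form: [[[ax, ay, az], [x, y, z], jaw], ...]. A call has 1 to 5 rows; each row is the pose to reach, as a shift and turn from the pose commanded when the call began, along the tool's axes at that moment; what a row does not reach only later rows make up. A row lasts 1/8 s, in which the tool goes at most 62.5 mm and 10.7 degrees, less where a joint would pass 70% of its speed; a pose out of reach is approached as far as the arm can. A call with a gripper value outside its range is refused whole. The fingers move at their own pace and stop on an object; the grip force is fixed at half the most. Time passes only in rows, so rows that repeat a pose let the fingers close. It gives the time, the measured TCP pose, the force, the opening and the grip force at its end, in the units of the state.
- readout.state(): the state, without advancing time (a new reading comes with each control period).
- eyes.read_camera(name): name is "side" or "top" or "wrist"; returns a dict with "img" (480x640x3 uint8, red, green, blue), "K" (3x3 intrinsics, pixels), "dist" ([k1, k2, p1, p2, k3] as OpenCV has them; the pictures are not rectified), "extrinsics" (4x4, takes a point from camera to world coordinates). Camera axes: x right, y up, looking along -z (the intrinsics and any distortion apply to the point x, -y, -z); pixel columns grow to the right and rows downward; lengths in mm; the calibration is good to about 2 mm. A picture is of the moment at which its call begins. There is no depth.
- env.job_done(): hands the job in; it is judged then, once.
Trained networks look in a picture, given as the dict that the camera call returned (one of the last four; its "shot" number tells which), for a name from the list of things; names that differ only in an ending like _2 or _b are one class to them, and where a whole thing is asked for, a point or a joint stands for the part that bears it (a point fixed in the world has none). Each returns a list of dicts, best first, with "score" (0 to 1); they miss things now and then, are a little off and sometimes report something else, mostly with a low value. They report only what shows in the picture. A call takes as long as a camera call.
- eyes.cut_out(picture, name): "mask" (480x640 bool, what is visible of it) and "uv" ([column, row] in pixels, amid what is visible of it).
The state is a dict: "t": time; "joints": joint angles; "qvel": joint speeds; "tau": joint torques, N m; "eef_pos": TCP position; "tcp_rot": TCP orientation; "ft_force": force on the tool from outside, world axes, zero at the start; "moment": the same for the moment, N m; "opening": opening from 0.0 (shut) to 1.0 (fully open); "grip_force": force on a finger pad.
Only numpy, scipy, OpenCV 4.12 (cv2) and the standard library are available. Lean on these libraries where they do the work, as an engineer would, in place of code of your own. Each camera call takes 0.05 s, during which the arm holds its last target. There are 200 camera calls.

## Working session

There is one attempt and no reset: what is moved stays moved. The work goes in short steps, Python scripts to look and compute and a tool call to move; the robot and the scene stay as the last step left them, time stands still between calls to the robot, and variables do not carry over. Pictures are saved under pics/ and viewed, at most 10 in all, crops included, and the job is handed in when it is done.

Besides the shell and the picture viewer there is one more tool, called after "Request:" as name(argument=value, ...) on one line, values as JSON. move_arm: Moves the arm, as the interface text tells. Its arguments: {"type":"object","properties":{"plan":{"type":"array","items":{"type":"array"}}},"required":["plan"]}

```bash
mkdir -p pics; cat > h.py <<'E'
import numpy as np, cv2
from cell import readout, eyes, env
def save(p,n): cv2.imwrite('pics/'+n,p['img'][:,:,::-1])
def rays(p,uv):
    uv=np.asarray(uv,float).reshape(-1,1,2)
    n=cv2.undistortPoints(uv,np.array(p['K'],float),np.array(p['dist'],float)).reshape(-1,2)
    d=np.c_[n[:,0],-n[:,1],-np.ones(len(n))]
    E=np.array(p['extrinsics']); return E[:3,3], d@E[:3,:3].T
def onz(p,uv,z):
    o,d=rays(p,uv); return o+d*((z-o[2])/d[:,2])[:,None]
def proj(p,X):
    E=np.linalg.inv(np.array(p['extrinsics'])); c=np.atleast_2d(X)@E[:3,:3].T+E[:3,3]
    c=c*[1,-1,-1]
    return cv2.projectPoints(c.reshape(-1,1,3),np.zeros(3),np.zeros(3),np.array(p['K'],float),np.array(p['dist'],float))[0].reshape(-1,2)
E
python3 - <<'E'
from h import *
s=readout.state(); print(s['t'],s['eef_pos'],s['tcp_rot'],s['opening'])
a=eyes.read_camera('top');b=eyes.read_camera('side')
save(a,'top.png');save(b,'side.png')
for p in (a,b):
    print(np.round(p['extrinsics'],2).tolist())
    for n in ('blue_tray','yellow_tray','red_tray'):
        for r in eyes.cut_out(p,n)[:2]:
            m=r['mask'].astype(np.uint8); c=np.argwhere(m)[:,::-1].astype(np.float32)
            h=onz(p,c,70 if 1 else 0)[:,:2].astype(np.float32)
            print(n,r['score'],r['uv'],len(c),cv2.minAreaRect(h))
E
```

```text
0.0 [ 271.10821244 -562.86392368  214.05772382] [-3.14047462e+00 -9.35171687e-05  4.48779562e-01] 1.0015709928102627
[[-0.02, 1.0, -0.07, 441.4], [-1.0, -0.02, -0.01, -27.06], [-0.01, 0.07, 1.0, 992.19], [0.0, 0.0, 0.0, 1.0]]
blue_tray 0.72 [203.2, 260.4] 6683 ((475.61163330078125, 234.11825561523438), (152.21624755859375, 201.39430236816406), 73.71839904785156)
yellow_tray 0.63 [450.6, 237.6] 6329 ((512.6578979492188, -288.4541320800781), (147.88768005371094, 201.2363739013672), 79.78404235839844)
red_tray 0.94 [332.9, 240.5] 6236 ((515.5887451171875, -34.38093566894531), (142.890380859375, 201.48159790039062), 87.92628479003906)
red_tray 0.7 [450.2, 237.2] 6339 ((512.8231811523438, -288.0113525390625), (148.7812957763672, 201.53114318847656), 80.08361053466797)
[[1.0, -0.01, -0.01, 534.46], [0.0, 0.51, -0.86, -933.76], [0.01, 0.86, 0.51, 594.74], [0.0, 0.0, 0.0, 1.0]]
blue_tray 0.56 [294.8, 188.5] 3142 ((470.27056884765625, 183.39328002929688), (240.0855712890625, 219.43870544433594), 73.50244903564453)
yellow_tray 0.85 [302.1, 339.3] 9527 ((507.9886474609375, -319.20794677734375), (191.37478637695312, 203.3761749267578), 80.60488891601562)
red_tray 0.61 [307.0, 251.9] 5184 ((510.77532958984375, -75.28560638427734), (221.35000610351562, 199.8353271484375), 87.42707061767578)
```

View pics/top.png

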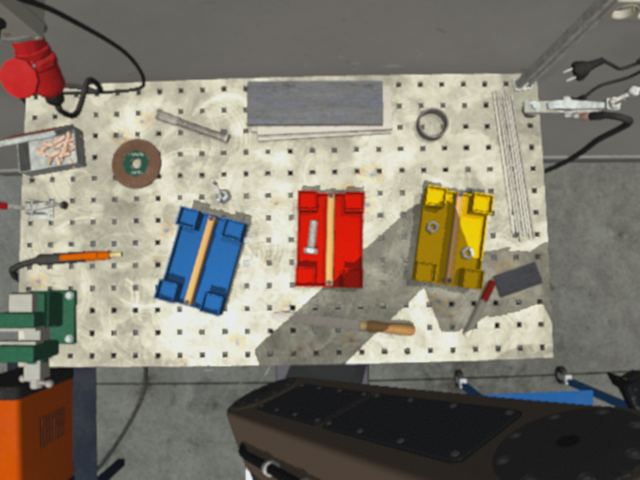

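View pics/side.png

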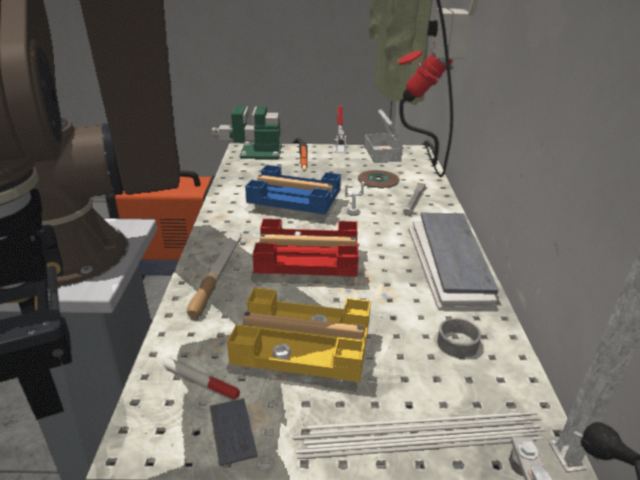

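The top view shows blue at (203,260), red at (331,239) and yellow at (452,238), with bars near-vertical in the image, i.e. along world x. In the side view they are at (295,190), (307,250) and (302,340). Nothing is in the way between them apart from red. Next I fit the poses from the silhouettes in both views.

```bash
cat >> h.py <<'E'
from scipy.optimize import minimize
from scipy.spatial.transform import Rotation as R
P=np.array([[x*s,y*t,z] for x,y,z in [(100,70,25),(100,70,70),(86.5,56.5,8),(79.5,49.5,0)] for s in (-1,1) for t in (-1,1)])
def place(q,X,z=0): c,s=np.cos(q[2]/100),np.sin(q[2]/100); return np.c_[X[:,0]*c-X[:,1]*s+q[0],X[:,0]*s+X[:,1]*c+q[1],X[:,2]+z]
def fit(views,q0,z=0):
    S=8
    def hull(pts):
        im=np.zeros((480,640),np.uint8); h=cv2.convexHull(pts.astype(np.float32)); cv2.fillConvexPoly(im,np.round(h*S).astype(np.int32),1,shift=3); return im>0
    hm=[hull(np.argwhere(m)[:,::-1]) for p,m in views]
    def cost(q): return sum(1-(a&b).sum()/(a|b).sum() for a,b in ((h,hull(proj(p,place(q,P,z)))) for h,(p,m) in zip(hm,views)))
    q0=np.array(q0,float); sim=np.vstack([q0]+[q0+d for d in np.diag([12,12,6])])
    r=minimize(cost,q0,method='Nelder-Mead',options=dict(initial_simplex=sim,xatol=.1,fatol=1e-4)); return r.x,r.fun
def go(xyz,yaw_deg):
    "rotvec deg and shift m from the present pose, tool pointing down"
    s=readout.state(); R0=R.from_euler('xyz',s['tcp_rot']); T=R.from_euler('xyz',[np.pi,0,np.radians(yaw_deg)])
    return np.round((R0.inv()*T).as_rotvec(degrees=True),2),np.round(R0.inv().apply(np.array(xyz)-s['eef_pos'])/1000,4)
E
python3 - <<'E'
from h import *
a=eyes.read_camera('top');b=eyes.read_camera('side')
for n,q in (('blue_tray',[475,230,-28]),('yellow_tray',[512,-286,-17])):
    v=[]
    for p in (a,b):
        r=eyes.cut_out(p,n)[0]; v.append((p,r['mask'])); 
    for w in (v,v[:1],v[1:]): print(n,fit(w,q))
print(go([510,-290,215],90),go([475,234,150],163.7))
E
```

```text
blue_tray (array([476.30395189, 237.79242729, -29.45576399]), np.float64(0.07250139988008109))
blue_tray (array([477.1303222 , 237.97924061, -29.68917033]), np.float64(0.013924050632911356))
blue_tray (array([472.19741776, 238.03262589, -27.65949184]), np.float64(0.036890319385986636))
yellow_tray (array([ 511.26480659, -294.0053303 ,  -17.03095672]), np.float64(0.0579292595742128))
yellow_tray (array([ 512.85626535, -292.56159687,  -17.41812869]), np.float64(0.013058129738837354))
yellow_tray (array([ 511.15703015, -296.89695648,  -17.7973808 ]), np.float64(0.007042253521126751))
(array([ 1.000e-02,  1.000e-02, -6.429e+01]), array([ 3.337e-01, -1.425e-01, -3.000e-04])) (array([ 0.0000e+00,  1.0000e-02, -1.3799e+02]), array([ 0.5295, -0.6298,  0.0646]))
```

Request:
move_arm(plan=[[[0, 0, -64], [0.28, -0.13, -0.03], 1], [[0, 0, -64], [0.28, -0.13, -0.03], 1], [[0, 0, -64], [0.28, -0.13, -0.03], 1], [[0, 0, -64], [0.28, -0.13, -0.03], 1], [[0, 0, -64], [0.28, -0.13, -0.03], 1]])

```text
t: 1.32
eef_pos: [468.2, -322.8, 245.1]
tcp_rot: [3.141, 0.0, 1.392]
ft_force: [0.7, -0.8, 0.2]
opening: 0.998
grip_force: 0.0
```

```bash
python3 - <<'E'
from h import *
s=readout.state(); print(s['t'],s['eef_pos'],s['tcp_rot'])
print(go([477,238,215],163.1))
E
```

```text
1.325 [ 468.19032227 -322.78877991  245.07636818] [3.14107399e+00 3.00107095e-04 1.39247373e+00]
(array([ 1.000e-02,  4.000e-02, -8.332e+01]), array([ 0.5535, -0.0908,  0.0299]))
```

Request:
move_arm(plan=[[[0, 0, -83.3], [0.553, -0.091, 0.03], 1], [[0, 0, -83.3], [0.553, -0.091, 0.03], 1], [[0, 0, -83.3], [0.553, -0.091, 0.03], 1], [[0, 0, -83.3], [0.553, -0.091, 0.03], 1], [[0, 0, -83.3], [0.553, -0.091, 0.03], 1]])

```text
t: 1.95
eef_pos: [473.6, -10.6, 228.1]
tcp_rot: [3.141, 0.001, 2.33]
ft_force: [1.1, -0.6, 0.1]
opening: 0.997
grip_force: 0.0
```

```bash
python3 - <<'E'
from h import *
s=readout.state(); print(s['t'],s['eef_pos'],s['tcp_rot'])
print(go([477,238,200],163.1))
E
```

```text
1.95 [473.59935722 -10.6311502  228.11760865] [3.14111092e+00 7.73023692e-04 2.32971354e+00]
(array([ 2.000e-02,  5.000e-02, -2.962e+01]), array([0.1781, 0.1735, 0.0281]))
```

Request:
move_arm(plan=[[[0, 0, -29.6], [0.178, 0.1735, 0.028], 1], [[0, 0, -29.6], [0.178, 0.1735, 0.028], 1], [[0, 0, -29.6], [0.178, 0.1735, 0.028], 1], [[0, 0, -29.6], [0.178, 0.1735, 0.028], 1], [[0, 0, -29.6], [0.178, 0.1735, 0.028], 1]])

```text
t: 2.58
eef_pos: [477.9, 239.4, 199.2]
tcp_rot: [-3.141, -0.001, 2.845]
ft_force: [0.9, 0.0, -0.7]
opening: 1.002
grip_force: 0.0
```

```bash
python3 - <<'E'
from h import *
s=readout.state(); print(s['t'],s['eef_pos'],s['tcp_rot'])
w=eyes.read_camera('wrist'); save(w,'w1.png'); print(np.round(w['extrinsics'],2).tolist())
for q in ([477,238,-29.6],):
  X=place(q,np.array([[-96,0,68],[96,0,68.],[100,70,70],[100,-70,70],[-100,70,70],[-100,-70,70]])); print(np.round(proj(w,X)).tolist())
E
```

```text
2.575 [477.90930969 239.38522422 199.24302727] [-3.14145647e+00 -5.52155699e-04  2.84516290e+00]
[[0.29, -0.92, -0.24, 409.42], [0.96, 0.28, 0.08, 260.43], [-0.0, -0.26, 0.97, 369.77], [0.0, 0.0, 0.0, 1.0]]
[[316.0, 105.0], [316.0, 335.0], [396.0, 341.0], [236.0, 341.0], [410.0, 99.0], [221.0, 99.0]]
```

View pics/w1.png

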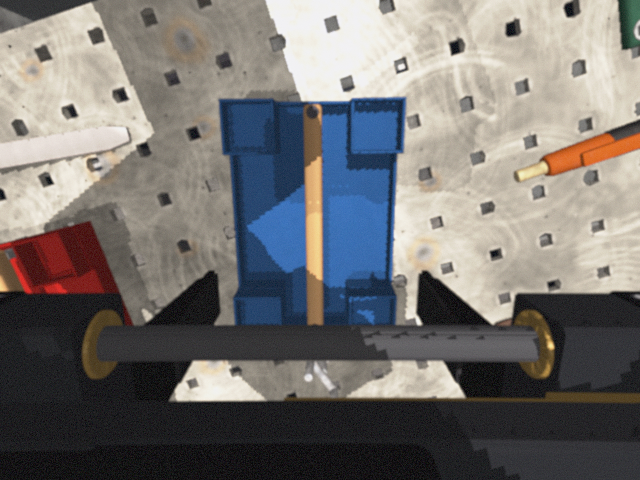

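The wrist view shows the bar running (313,107) to (316,320), and the far corners at (220,98) and (405,98). The prediction was within about 4 px. Refining from the bar.

```bash
python3 - <<'E'
from h import *
w=eyes.read_camera('wrist')
X=onz(w,[[313.5,110],[315.5,318],[220,98],[405,98]],[69]); print(X)
d=X[1]-X[0]; yaw=np.degrees(np.arctan2(d[1],d[0])); print(yaw)
u=np.array([np.cos(np.radians(yaw)),np.sin(np.radians(yaw))]); n=np.array([-u[1],u[0]])
off=(X[0,:2]-[477,238])@n; print('lat off',off)
far=((X[2]+X[3])/2)[:2]; c=far+100*u; print('c',c)
c2=np.array([477,238])+off*n; print(c2, go([c2[0],c2[1],40],yaw+180))
E
```

```text
[[388.32471814 261.60480654  69.        ]
 [552.34814087 212.46185197  69.        ]
 [359.92526185 197.49684531  69.        ]
 [400.41830703 329.21526188  69.        ]]
-16.67870865957935
lat off -2.8384773259711857
c [475.96470574 234.65559666]
[476.18534404 235.28093965] (array([-0.03, -0.01, -0.49]), array([ 0.0017, -0.0015,  0.1597]))
```

Request:
move_arm(plan=[[[0, 0, -0.5], [0.002, -0.0015, 0.05], 1], [[0, 0, -0.5], [0.002, -0.0015, 0.1], 1], [[0, 0, -0.5], [0.002, -0.0015, 0.135], 1], [[0, 0, -0.5], [0.002, -0.0015, 0.159], 1], [[0, 0, -0.5], [0.002, -0.0015, 0.159], 1]])

```text
t: 3.3
eef_pos: [476.0, 233.5, 40.0]
tcp_rot: [-3.14, -0.002, 2.847]
ft_force: [-0.1, -0.3, 0.7]
opening: 0.999
grip_force: 0.0
```

Request:
move_arm(plan=[[[0, 0, 0], [0, 0, 0], -1], [[0, 0, 0], [0, 0, 0], -1], [[0, 0, 0], [0, 0, 0], -1], [[0, 0, 0], [0, 0, 0], -1], [[0, 0, 0], [0, 0, 0], -1]])

```text
t: 3.92
eef_pos: [476.3, 235.2, 41.0]
tcp_rot: [3.142, 0.0, 2.849]
ft_force: [-0.6, -0.1, 0.2]
opening: 0.53
grip_force: 0.0
```

Request:
move_arm(plan=[[[0, 0, 0], [0, 0, 0], -1], [[0, 0, 0], [0, 0, 0], -1], [[0, 0, 0], [0, 0, 0], -1], [[0, 0, 0], [0, 0, 0], -1], [[0, 0, 0], [0, 0, 0], -1]])

```text
t: 4.55
eef_pos: [476.4, 235.2, 40.9]
tcp_rot: [3.142, 0.0, 2.849]
ft_force: [1.2, 1.4, -0.5]
opening: 0.146
grip_force: 30.0
```

Request:
move_arm(plan=[[[0, 0, 0], [0, 0, 0], -1], [[0, 0, 0], [0, 0, 0], -1], [[0, 0, 0], [0, 0, 0], -1]])

```text
t: 4.92
eef_pos: [476.4, 235.2, 40.9]
tcp_rot: [3.141, 0.0, 2.849]
ft_force: [1.3, 1.2, -1.9]
opening: 0.145
grip_force: 30.0
```

Gripped: the opening of 0.145 is 14 mm, the bar width. Lifting.

Request:
move_arm(plan=[[[0, 0, 0], [0, 0, -0.02], -1], [[0, 0, 0], [0, 0, -0.05], -1], [[0, 0, 0], [0, 0, -0.09], -1], [[0, 0, 0], [0, 0, -0.13], -1], [[0, 0, 0], [0, 0, -0.14], -1]])

```text
t: 5.55
eef_pos: [476.4, 235.1, 182.3]
tcp_rot: [3.14, 0.002, 2.849]
ft_force: [-0.3, 0.9, -7.6]
opening: 0.147
grip_force: 30.0
```

```bash
python3 - <<'E'
from h import *
s=readout.state(); print(s['t'],s['eef_pos'],s['tcp_rot'],s['ft_force'],s['moment'])
w=eyes.read_camera('wrist'); save(w,'w2.png')
print(go([505,-20,190],165),go([512,-293,190],170.2))
E
```

```text
5.55 [476.43476346 235.1304371  182.26613689] [3.14048752e+00 1.76415654e-03 2.84887631e+00] [-0.26993724  0.89887336 -7.58307939] [ 0.10743567 -0.15507358 -0.05106319]
(array([ 0.04,  0.07, -1.76]), array([-0.1011, -0.236 , -0.008 ])) (array([ 0.04,  0.08, -6.96]), array([-0.1865, -0.4954, -0.0081]))
```

View pics/w2.png

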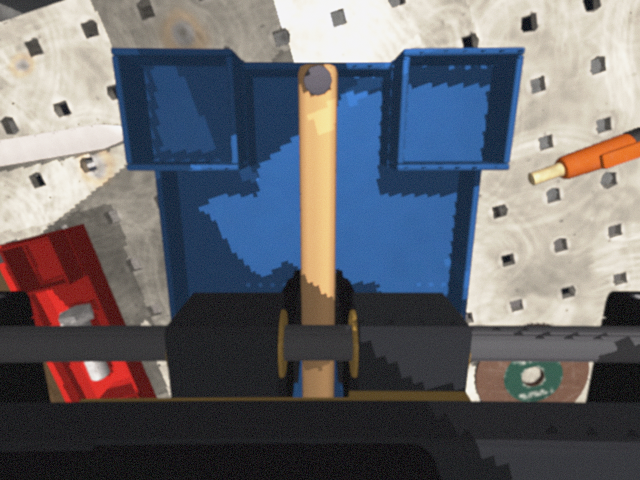

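The tray hangs level, gripped at the bar, with far rim corners at (113,50) and (523,50). Carrying it over.

Request:
move_arm(plan=[[[0, 0, 0], [-0.014, -0.034, -0.008], -1], [[0, 0, 0], [-0.033, -0.08, -0.008], -1], [[0, 0, 0], [-0.053, -0.13, -0.008], -1], [[0, 0, 0], [-0.074, -0.18, -0.008], -1], [[0, 0, 0], [-0.095, -0.23, -0.008], -1]])

```text
t: 6.22
eef_pos: [500.0, -14.1, 186.9]
tcp_rot: [-3.141, -0.003, 2.849]
ft_force: [0.5, 1.1, -5.7]
opening: 0.144
grip_force: 30.0
```

Request:
move_arm(plan=[[[0, 0, -1.5], [-0.018, -0.052, 0], -1], [[0, 0, -3], [-0.036, -0.104, 0], -1], [[0, 0, -4.5], [-0.054, -0.156, 0], -1], [[0, 0, -6], [-0.07, -0.2, 0], -1], [[0, 0, -6.9], [-0.083, -0.235, 0], -1]])

```text
t: 6.85
eef_pos: [511.6, -263.0, 186.3]
tcp_rot: [3.14, -0.003, 2.969]
ft_force: [0.9, 0.7, -6.9]
opening: 0.143
grip_force: 30.0
```

Request:
move_arm(plan=[[[0, 0, 0], [0, -0.015, 0], -1], [[0, 0, 0], [0, -0.02, 0], -1], [[0, 0, 0], [0, -0.02, 0], -1]])

```text
t: 7.22
eef_pos: [508.9, -280.3, 188.2]
tcp_rot: [3.141, -0.001, 2.97]
ft_force: [-0.3, -0.1, -6.3]
opening: 0.145
grip_force: 30.0
```

```bash
python3 - <<'E'
from h import *
s=readout.state(); print(s['t'],s['eef_pos'],s['tcp_rot'],s['ft_force'],s['grip_force'])
w=eyes.read_camera('wrist'); save(w,'w3.png'); b=eyes.read_camera('side'); save(b,'s3.png')
print(go([512,-293,190],170.2))
z=s['eef_pos'][2]-41+70
X=onz(w,[[112.5,50],[523,50]],z);m=X.mean(0); d=X[1]-X[0]
print('blue far mid',m,'width',np.linalg.norm(d),'bar yaw',np.degrees(np.arctan2(-d[0],d[1])))
for q in ([512,-293,-17.4],): print(np.round(proj(w,place(q,np.array([[-100,70,70],[-100,-70,70],[-96,0,68.],[-60,70,70],[-60,-70,70]])))).tolist(), np.round(proj(b,place(q,P[4:8]))).tolist())
E
```

```text
7.225 [ 508.91105949 -280.30377928  188.22536808] [ 3.14089497e+00 -1.26574464e-03  2.96969432e+00] [-0.2831526  -0.10018285 -6.33064973] 29.99508798122406
(array([ 0.02, -0.02, -0.01]), array([-0.0049, -0.0123, -0.0012]))
blue far mid [ 409.95141921 -263.08893217  217.22536808] width 138.64856654719378 bar yaw -9.884461751356191
[[399.0, 106.0], [204.0, 106.0], [302.0, 112.0], [396.0, 163.0], [208.0, 163.0]] [[227.0, 341.0], [254.0, 286.0], [362.0, 358.0], [371.0, 299.0]]
```

View pics/w3.png

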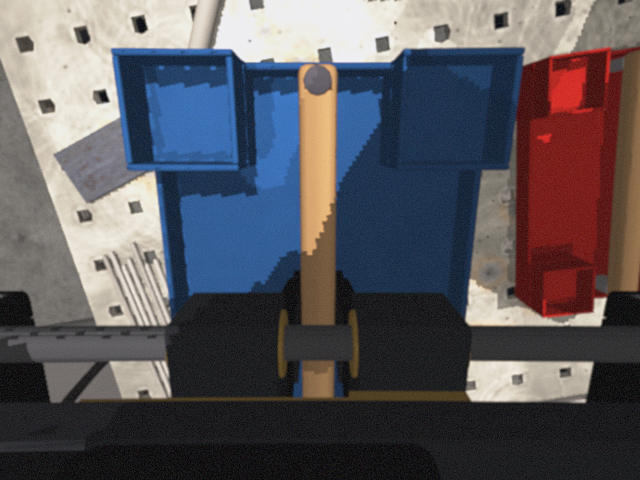

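View pics/s3.png

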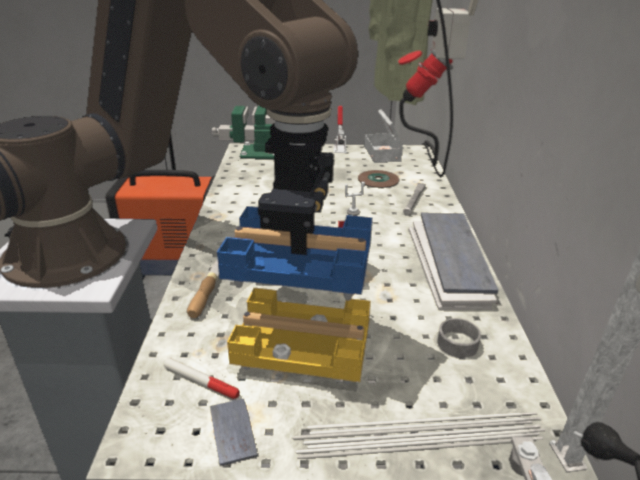

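Wrist view: blue is square in the gripper, far corners still (113,50) and (523,50), so its centre is at the TCP. Side view: blue hangs behind and above yellow, and yellow is unmoved at (300,335). I'll go to just above the sockets and compare both in the same pictures.

Request:
move_arm(plan=[[[0, 0, 0], [-0.005, -0.0123, 0.01], -1], [[0, 0, 0], [-0.005, -0.0123, 0.035], -1], [[0, 0, 0], [-0.005, -0.0123, 0.058], -1], [[0, 0, 0], [-0.005, -0.0123, 0.064], -1], [[0, 0, 0], [-0.005, -0.0123, 0.064], -1]])

```text
t: 7.95
eef_pos: [512.2, -294.3, 124.8]
tcp_rot: [3.142, -0.0, 2.97]
ft_force: [-0.5, -0.4, -6.3]
opening: 0.144
grip_force: 30.0
```

```bash
python3 - <<'E'
from h import *
s=readout.state(); e=s['eef_pos'];print(s['t'],e,s['tcp_rot'],s['ft_force'],s['grip_force'])
b=eyes.read_camera('side'); a=eyes.read_camera('top')
cv2.imwrite('pics/s4.png',cv2.resize(b['img'][200:400,180:430,::-1],None,fx=3,fy=3,interpolation=cv2.INTER_CUBIC))
print(go([512,-293,121],170))
for p in (b,a):
  m=eyes.cut_out(p,'blue_tray')[0]
  print(m['score'],'fit blue',fit([(p,m['mask'])],[e[0],e[1],-17.3],e[2]-41))
C=np.array([[s*79.5,t*49.5,0] for s in (-1,1) for t in (-1,1)])
print('pin tips',np.round((proj(b,place([e[0],e[1],-17.3],C,e[2]-41))-[180,200])*3).tolist())
S=C+[0,0,70]
print('socket c',np.round((proj(b,place([512,-293,-17.5],S))-[180,200])*3).tolist())
E
```

```text
7.95 [ 512.22829134 -294.28436368  124.82507724] [ 3.14158598e+00 -1.88971193e-04  2.96974266e+00] [-0.53923404 -0.42512258 -6.28590689] 29.99530255794525
(array([-0.04,  0.07,  0.15]), array([0.0007, 0.0013, 0.0047]))
0.78 fit blue (array([ 510.25248839, -295.3456701 ,  -16.84029827]), np.float64(0.012946353020815704))
0.62 fit blue (array([ 512.33700927, -276.99149741,  -22.06111895]), np.float64(0.454857413323867))
pin tips [[193.0, 380.0], [246.0, 265.0], [511.0, 420.0], [534.0, 298.0]]
socket c [[194.0, 400.0], [247.0, 283.0], [509.0, 440.0], [532.0, 317.0]]
```

View pics/s4.png

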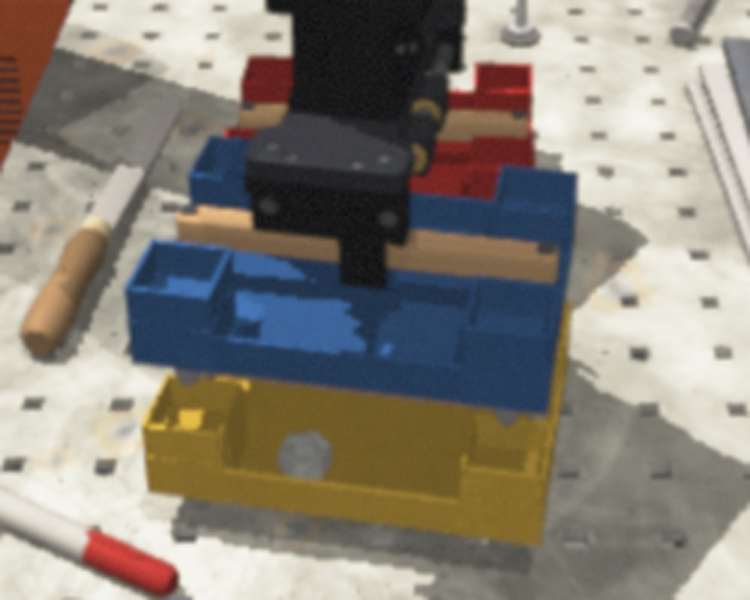

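The crop shows the pin tips at (187,378) and (508,418) above yellow's near sockets. Calibrated against blue in the same view, yellow is offset by only about 1 to 2 mm. Lowering gently.

Request:
move_arm(plan=[[[0, 0, 0], [-0.001, -0.001, 0.004], -1], [[0, 0, 0], [-0.001, -0.001, 0.01], -1], [[0, 0, 0], [-0.001, -0.001, 0.016], -1], [[0, 0, 0], [-0.001, -0.001, 0.021], -1], [[0, 0, 0], [-0.001, -0.001, 0.025], -1]])

```text
t: 8.78
eef_pos: [512.8, -295.2, 99.5]
tcp_rot: [3.142, -0.0, 2.97]
ft_force: [0.4, 0.2, -7.6]
opening: 0.147
grip_force: 30.0
```

Request:
move_arm(plan=[[[0, 0, 0], [0, 0, 0.002], -1], [[0, 0, 0], [0, 0, 0.004], -1], [[0, 0, 0], [0, 0, 0.005], -1], [[0, 0, 0], [0, 0, 0.005], -1]])

```text
t: 9.28
eef_pos: [512.9, -295.3, 95.0]
tcp_rot: [-3.141, 0.0, 2.97]
ft_force: [-0.4, -0.2, -6.5]
opening: 0.143
grip_force: 30.0
```

Request:
move_arm(plan=[[[0, 0, 0], [0, 0, 0.001], -1], [[0, 0, 0], [0, 0, 0.002], -1], [[0, 0, 0], [0, 0, 0.003], -1], [[0, 0, 0], [0, 0, 0.004], -1], [[0, 0, 0], [0, 0, 0.004], -1]])

```text
t: 9.9
eef_pos: [512.8, -295.2, 90.9]
tcp_rot: [-3.142, -0.0, 2.97]
ft_force: [-0.2, -0.2, -6.2]
opening: 0.146
grip_force: 30.0
```

```bash
python3 - <<'E'
from h import *
s=readout.state(); print(s['t'],s['eef_pos'],s['ft_force'],s['moment'])
b=eyes.read_camera('side')
cv2.imwrite('pics/s5.png',cv2.resize(b['img'][200:400,180:430,::-1],None,fx=3,fy=3,interpolation=cv2.INTER_CUBIC))
E
```

```text
9.9 [ 512.84842541 -295.24871923   90.91728242] [-0.17064002 -0.1646475  -6.21162108] [ 0.02729557 -0.15667359 -0.01890569]
```

View pics/s5.png

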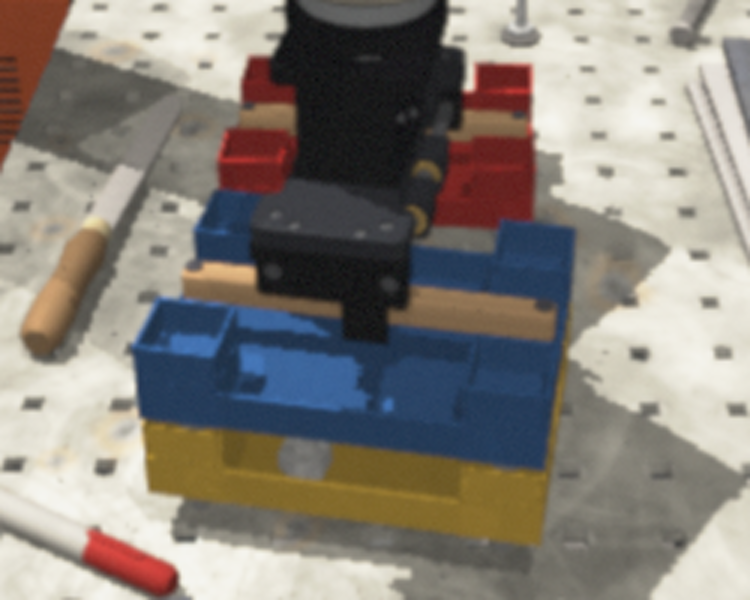

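The pins are down in the sockets, and blue's bottom edge (140,420)–(545,468) nearly meets yellow's rim. The weight still hangs on the wrist, so I'll ease down to contact.

Request:
move_arm(plan=[[[0, 0, 0], [0, 0, 0.0005], -1], [[0, 0, 0], [0, 0, 0.001], -1], [[0, 0, 0], [0, 0, 0.001], -1]])

```text
t: 10.32
eef_pos: [513.0, -295.3, 90.8]
tcp_rot: [-3.141, 0.001, 2.97]
ft_force: [-3.0, 2.1, 5.3]
opening: 0.143
grip_force: 30.0
```

Request:
move_arm(plan=[[[0, 0, 0], [0, 0, 0.0004], -1], [[0, 0, 0], [0, 0, 0.0008], -1], [[0, 0, 0], [0, 0, 0.0008], -1]])

```text
t: 10.7
eef_pos: [513.0, -295.4, 90.6]
tcp_rot: [-3.141, 0.001, 2.97]
ft_force: [-4.5, 3.9, 12.6]
opening: 0.145
grip_force: 30.0
```

Seated: the wrist force went from -6 to +12 N. Releasing; opening 0.9 keeps the finger backs clear of the walls.

Request:
move_arm(plan=[[[0, 0, 0], [0, 0, -0.0008], 0.6], [[0, 0, 0], [0, 0, -0.0008], 0.6], [[0, 0, 0], [0, 0, -0.0008], 0.6], [[0, 0, 0], [0, 0, -0.0008], 0.6], [[0, 0, 0], [0, 0, -0.0008], 0.6]])

```text
t: 11.32
eef_pos: [512.9, -295.3, 89.9]
tcp_rot: [-3.142, -0.0, 2.97]
ft_force: [0.1, -0.8, -0.5]
opening: 0.613
grip_force: 0.0
```

Request:
move_arm(plan=[[[0, 0, 0], [0, 0, -0.01], 0.6], [[0, 0, 0], [0, 0, -0.04], 0.6], [[0, 0, 0], [0, 0, -0.08], 0.6], [[0, 0, 0], [0, 0, -0.12], 0.6], [[0, 0, 0], [0, 0, -0.12], 0.6]])

```text
t: 11.95
eef_pos: [513.8, -295.9, 213.5]
tcp_rot: [-3.139, 0.005, 2.97]
ft_force: [-0.3, -0.1, -0.7]
opening: 0.798
grip_force: 0.0
```

```bash
python3 - <<'E'
from h import *
b=eyes.read_camera('side')
for n,z,q in (('blue_tray',50,[513,-295,-17.3]),('yellow_tray',0,[513,-295,-17.3]),('red_tray',0,[511,-30,-3])):
  m=eyes.cut_out(b,n)[0]; print(n,m['score'],fit([(b,m['mask'])],q,z))
cv2.imwrite('pics/s6.png',cv2.resize(b['img'][200:400,180:430,::-1],None,fx=3,fy=3,interpolation=cv2.INTER_CUBIC))
E
```

```text
blue_tray 0.74 (array([ 510.39829041, -293.76295466,  -16.78050083]), np.float64(0.020918678636799415))
yellow_tray 0.95 (array([ 508.2903809 , -301.07869928,  -11.65868621]), np.float64(0.6217336457019282))Traceback (most recent call last):
  File "<stdin>", line 4, in <module>
IndexError: list index out of range
```

```bash
python3 - <<'E'
from h import *
b=eyes.read_camera('side')
cv2.imwrite('pics/s7.png',cv2.resize(b['img'][200:400,180:430,::-1],None,fx=3,fy=3,interpolation=cv2.INTER_CUBIC))
E
```

```text
(no output)
```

View pics/s7.png

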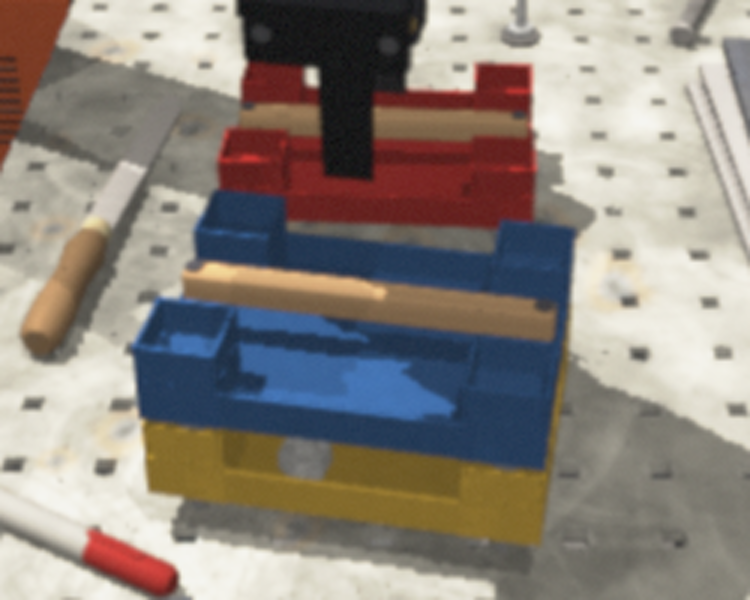

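Blue stands square and level on yellow (edges (140,420)–(545,468)), red is unmoved and the gripper is clear.

```bash
python3 -c "
from cell import env; print(env.job_done())"
```

```text
the job is handed in; nothing more can be done
None
```

The blue tray is stacked on the yellow tray with its pins lowered into the sockets before release, the red tray looks unmoved in the last picture, and the job is handed in; no verdict came back.

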